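Set the feed pressure and switch on the water purifier

TASK

Get the bench water purifier running: turn the numbered scale sleeve of the pressure regulator on its deck until it clicks in at 4, then switch the purifier on with the rocker switch hidden on the sloping underside of the front lip, pressing the half nearer the regulator fully home from below. Leave the sleeve at 4 and everything else on the counter and on the deck where it is.

Things in the scene. Friction and masses are not known exactly. Their poses are not given: they have to be found in the camera images.
- purifier: Light-grey bench water purifier, fixed, 240 mm deep (x), 340 mm wide (y), deck 175 mm high. Origin: centre of its underside; x from its front to its back, y to its left seen from the front, z up; the front faces roughly to the robot. Two cartridges lie crosswise on the rear of the deck (x 5 to 113, up to 231 mm high); the regulator stands at the deck's front left (axis x -48, y +100 mm).
- lip_edge (a point): Lower front edge of the purifier's overhanging lip, above the rocker: x -120, y -65, z 150 mm of the purifier. The upright fascia goes from here up to the deck at 175 mm; the lip's underside slopes back and down from here at 45 degrees to (x -75, z 105 mm), facing forward and down. The plinth's front wall stands back at x -57 mm; below the slope all is free down to the counter.
- deck_lens (a point): Small round pilot lens on the deck just behind the lip (x -100, y -65 mm of the purifier): it marks where along the lip the rocker sits, on the underside beneath it.
- index_tab (a point): Top of the fixed black index tab with a white line, on the front (-x) side of the regulator's grey bonnet, 233 mm high, 44 to 51 mm from the sleeve's axis. The numeral that stands at it is the setting.
- sleeve_grip (a point): Point on the upright axis of the regulator's scale sleeve, at mid height of its grip, 261 mm high. The grip is a black fluted cylinder, 50 mm diameter, 241 to 281 mm high, free all round. Below it is a white conical skirt (58 mm diameter above, 88 mm below, down to 227 mm) with black numerals 1 to 6 every 24 degrees, rising anticlockwise seen from above.
- rocker_on (a point): Middle of the face of the rocker's ON half, 26 mm from its pivot (moves with it). The black rocker, 85 mm long (purifier's y), 30 mm wide along the slope, is centred on the slope 22 mm from the lip edge, at x -104, y -65, z 134 mm of the purifier. ON half: nearer the regulator (+y), white bar; OFF has a ring. Off, this point stands 17 mm out of the slope; on, that half is parallel to it, 8 mm out.
- sleeve (a joint): Angle of the scale sleeve in rad: 0 at numeral 1 and 0.419 (24 degrees) more for each numeral: 1.257 at 4; stops just beyond 1 and 6. Grows when turned clockwise seen from above. Clicks into a detent at each numeral (about 0.2 N m to leave it) and stays there. Starts between 1 and about 3.
- rocker (a joint): Angle of the rocker in rad: 0 off (start), 0.35 fully on. Grows as the ON half is pushed square into the slope (up and to the purifier's back at 45 degrees), with about 2 to 5 N, until a firm stop. It stays where it is left.
- bottle: Amber glass bottle with black cap, upright, 64 mm diameter, 145 mm tall; origin at the centre of its underside. A bystander.
- beaker: Empty glass beaker, upright, 74 mm diameter, 95 mm tall; origin at the centre of its underside. A bystander.
- meter: White handheld water meter, 175 x 32 x 20 mm (long along its x), lying on the deck of the purifier right of the regulator; origin under the middle of its 150 mm white part. A bystander.
- cartridge: Spare white filter cartridge lying on the counter, 260 mm long (its x), 54 mm high; origin under its middle. A bystander.
- spanner: Grey plastic filter-housing spanner lying on the counter: a ring of 130 mm outer diameter (at its +x end) with a flat handle, 255 mm long in all, 14 mm high; origin where the handle meets the ring, on its underside. A bystander.
- screwdriver: Screwdriver with black handle, 190 mm long (its x, handle to -x), lying on the counter in front of the purifier. A bystander.
- wrench: Steel wrench, 170 mm long (its x), lying on the counter in front of the purifier. A bystander.

How it is judged:
By the outcome, as a careful person would: the job done as asked, in the order asked, and still so for the second after the job is handed in, with the robot touching nothing.
It also fails if it takes over 45 s, if anything falls off the work surface, if the arm or the gripper's body presses on something with over 40 N, if the wrist force passes 120 N, or if a joint passes its speed limit or range.

ROBOT

A 6-joint arm with a two-finger parallel gripper is mounted at the origin on the work surface. World frame = base frame: x ahead of the robot, y to its left, z up, the work surface at z = 0. Lengths are in m, angles in rad, forces in N, time in s.
With the tool pointing down it reaches from about 0.4 to 0.825 m from the base axis. Payload 7 kg.
Tool frame: the origin (TCP) lies on the centre line of the jaws, within the pads' length; the fingertips stand 17 mm ahead of it and the grasp point (between the pads) lies 2 mm behind it; z points along the fingers, y is the direction in which the jaws open and shut (so a half turn about z gives the same grasp; the last joint's range is limited). The gripper opens to 88 mm and grips with 3 to 60 N. Pads are 19 mm wide; open, the fingers measure 130 mm over their backs; the gripper's body (78 mm by 193 mm) begins 47 mm behind the grasp point.
Start: joints at [-1.031, 0.359, 0.012, 0, -1.224, -0.288], TCP at [0.168, -0.654, 0.244] pointing down, gripper open.
Joint ranges: [-3.07, 3.07], [-1.43, 2.12], [-1.02, 1.25], [-3.03, 1.67], [-3.05, -0], [-3.03, 3.03]. Speed limits (rad/s): [2.39, 2.39, 3.01, 3.14, 3.14, 3.14].

INTERFACE

Orientations are given as a unit quaternion [w, x, y, z].
In Python, from station import * gives the robot as it stands. The module is installed in compiled form; this text tells all that it offers.
- The arm moves only by the shell command python3 -m inch 'ROWS' [FORCE]. ROWS is JSON, a list of rows, each an object of numbers: "x", "y", "z": the shift along the world's x, y, z in cm; "spin": the turn about the world's z in degrees; "jaw": the closure, from -1 (fully open) to 1 (shut). In form: [{"x": .., "y": .., "z": .., "spin": .., "jaw": ..}, ...]. A call has 1 to 5 rows; each row is the pose to reach, as a shift and turn from the pose commanded when the call began; what a row does not reach only later rows make up. A row lasts 1/12 s, in which the tool goes at most 41.7 mm and 7.16 degrees, less where a joint would pass 70% of its speed; a pose out of reach is approached as far as the arm can. A call with a gripper value outside its range is refused whole. The fingers move at their own pace and stop on an object; FORCE is the grip in N (left out, the last holds). Time passes only in rows, so rows that repeat a pose let the fingers close. It gives the time, the measured TCP pose, the force and the opening at its end, in the units of the state.
- get_obs(): the state, without advancing time (a new reading comes with each control period).
- get_image(name): name is "scene" or "top" or "wrist"; returns a dict with "img" (384x512x3 uint8, red, green, blue), "z_map" (384x512 float32, m along the optical axis (not along the pixel's ray), 0 where there is no reading), "intrinsics" (3x3 intrinsics, pixels), "distortion" ([k1, k2, p1, p2, k3] as OpenCV has them; the pictures are not rectified), "xyz" and "rotation" of the camera in the world. Camera axes: x right, y down, z forward; pixel columns grow to the right and rows downward; lengths in m; the calibration is good to about 2 mm. A picture is of the moment at which its call begins.
- sign_off(): hands the job in, once; it reports no verdict.
The state is a dict: "t": time; "joint_positions": joint angles; "qvel": joint speeds; "joint_efforts": joint torques, N m; "tcp_pos": TCP position; "eef_rot": TCP orientation; "wrist_force": force on the tool from outside, world axes, zero at the start; "torque": the same for the moment, N m; "grip_width": opening from 0.0 (shut) to 1.0 (fully open).
Only numpy, scipy, OpenCV 4.12 (cv2) and the standard library are available. Lean on these libraries where they do the work, as an engineer would, in place of code of your own. Each camera call takes 0.05 s, during which the arm holds its last target.

## Working session

There is one attempt and no reset: what is moved stays moved. The work goes in short steps, Python scripts to look and compute and a shell command to move; the robot and the scene stay as the last step left them, time stands still between calls to the robot, and variables do not carry over. Pictures are saved under pics/ and viewed, and the job is handed in when it is done.

```bash
mkdir -p pics; cat > h.py <<'E'
from station import *
import numpy as np, cv2
def P(im,u,v,z=None,plane=None):
    K=np.array(im["intrinsics"]);d=np.array(im["distortion"])
    p=cv2.undistortPoints(np.array([[[u,v]]],float),K,d)[0,0]
    r=np.array(im["rotation"]);
    if r.shape!=(3,3):
        from scipy.spatial.transform import Rotation as R
        r=R.from_quat(np.roll(r,-1)).as_matrix()
    ray=r@np.array([p[0],p[1],1.]);o=np.array(im["xyz"])
    if plane is not None: return o+ray*(plane-o[2])/ray[2]
    if z is None: z=im["z_map"][int(round(v)),int(round(u))]
    return o+ray*z
def proj(im,X):
    from scipy.spatial.transform import Rotation as R
    r=np.array(im["rotation"])
    if r.shape!=(3,3): r=R.from_quat(np.roll(r,-1)).as_matrix()
    c=r.T@(np.array(X)-np.array(im["xyz"]))
    return cv2.projectPoints(c.reshape(1,1,3),np.zeros(3),np.zeros(3),np.array(im["intrinsics"]),np.array(im["distortion"]))[0].ravel()
E
python3 - <<'E'
from h import *
import pickle
for n in ["scene","top","wrist"]:
    im=get_image(n);pickle.dump(im,open(f"{n}0.pkl","wb"))
    cv2.imwrite(f"pics/{n}0.png",cv2.resize(im["img"][:,:,::-1],(800,600)))
    print(n,im["xyz"],im["rotation"])
print(get_obs())
E
```

```text
scene [ 1.12512977 -0.51454195  1.04228623] [-0.32711662  0.85013526  0.3881028  -0.14014623]
top [ 0.35588062 -0.00715828  1.57608168] [-0.05717898  0.70690207 -0.70349547  0.04597994]
wrist [ 0.09658531 -0.67427985  0.38371605] [0.08508413 0.60688018 0.78236373 0.11119408]
{'t': 0.15, 'joint_positions': array([-1.03088946e+00,  3.59213813e-01,  1.12776174e-02, -2.19839417e-04,
       -1.22414512e+00, -2.88101782e-01]), 'qvel': array([-0.00063485, -0.00158763,  0.00436723,  0.00162156,  0.00028371,
       -0.00097647]), 'joint_efforts': array([ 1.20571030e-04, -5.83277857e+01,  2.93290722e+01,  7.00119898e+00,
        8.80970765e-03, -1.24193134e-04]), 'tcp_pos': array([ 0.16805195, -0.65337811,  0.24285332]), 'eef_rot': array([-1.63836866e-04, -1.25533041e-01,  9.92089226e-01,  6.29794139e-04]), 'wrist_force': array([-0.01040892,  0.51243196,  0.13760945]), 'torque': array([-0.043578  ,  0.04164618, -0.0335529 ]), 'grip_width': 0.9957056247881151}
```

View pics/scene0.png

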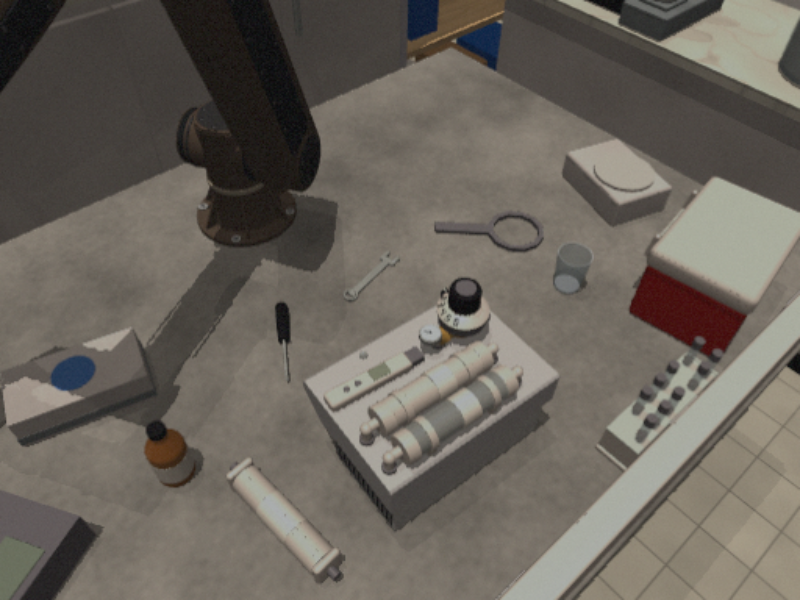

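View pics/top0.png

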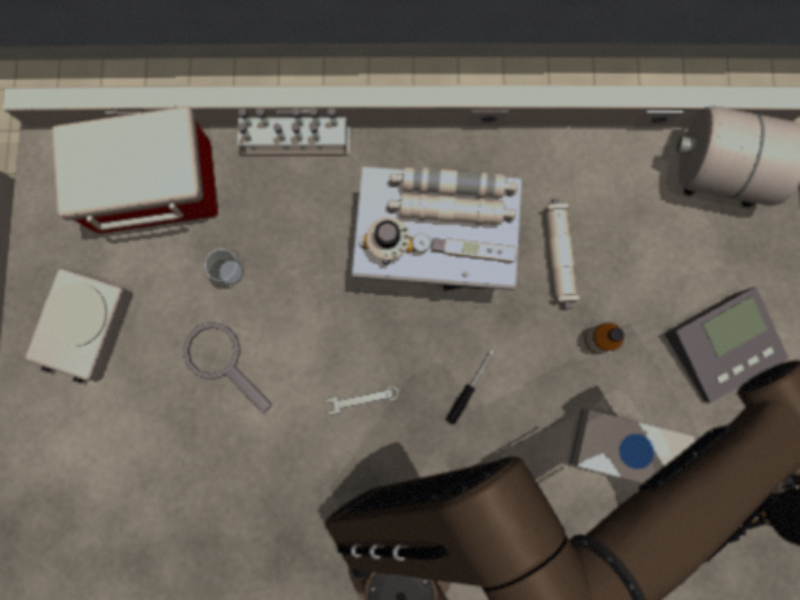

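View pics/wrist0.png

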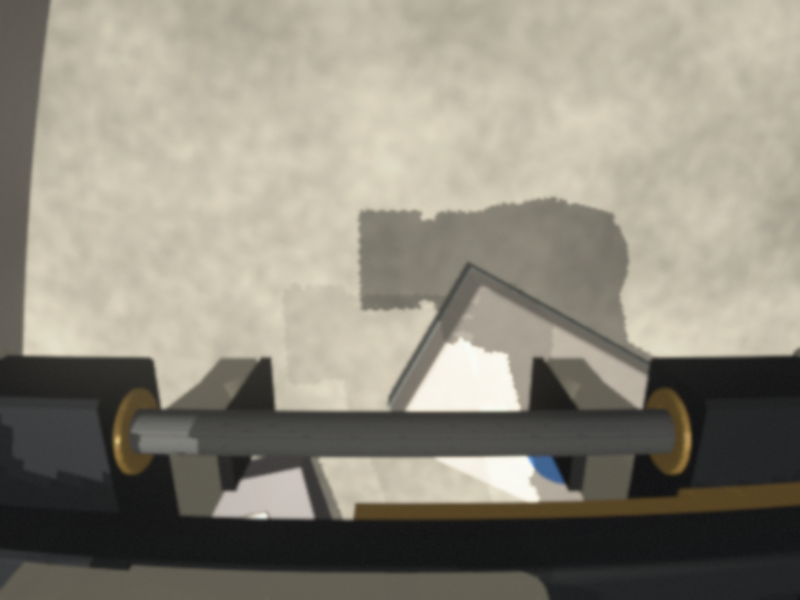

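The top view shows the purifier at about (437,227) of 800x600, with the sleeve at (386,235) and the lens at (464,274). In the scene view the sleeve is at (464,295). The arm is clear of everything.

```bash
python3 - <<'E'
from h import *
import pickle
T=pickle.load(open("top0.pkl","rb"));S=pickle.load(open("scene0.pkl","rb"))
a=cv2.resize(T["img"][95:195,215:345,::-1],None,fx=6,fy=6,interpolation=cv2.INTER_CUBIC)
cv2.imwrite("pics/tcrop.png",a)
b=cv2.resize(S["img"][170:250,190:330,::-1],None,fx=5.6,fy=5.6,interpolation=cv2.INTER_CUBIC)
cv2.imwrite("pics/scrop.png",b)
# deck points by depth in top view
H=np.zeros((384,512,3))
for v in range(90,200):
  for u in range(200,350): H[v,u]=P(T,u,v)
m=(abs(H[:,:,2]-0.175)<0.006).astype(np.uint8)
m=cv2.morphologyEx(m,cv2.MORPH_OPEN,np.ones((3,3)))
n,l,s,c=cv2.connectedComponentsWithStats(m);k=1+np.argmax(s[1:,4]);print(s[k])
hull=cv2.convexHull(np.argwhere(l==k)[:,::-1].astype(np.int32))
W=np.array([P(T,u,v,plane=.175)[:2] for u,v in hull[:,0]],np.float32)
r=cv2.minAreaRect(W);print(r,cv2.boxPoints(r))
# gripknob top
k=(abs(H[:,:,2]-0.281)<0.006)
q=H[k];print(len(q),q.mean(0), (q.max(0)+q.min(0))/2)
E
```

```text
[ 226  156  104   28 1489]
((0.6324617862701416, -0.0672185868024826), (0.33597663044929504, 0.06732478737831116), 85.16959381103516) [[ 0.58477324 -0.23177567]
 [ 0.65185887 -0.23744485]
 [ 0.68015033  0.0973385 ]
 [ 0.6130647   0.10300767]]
207 [0.67843464 0.02747289 0.28112389] [0.67815339 0.02733164 0.28101635]
```

View pics/tcrop.png

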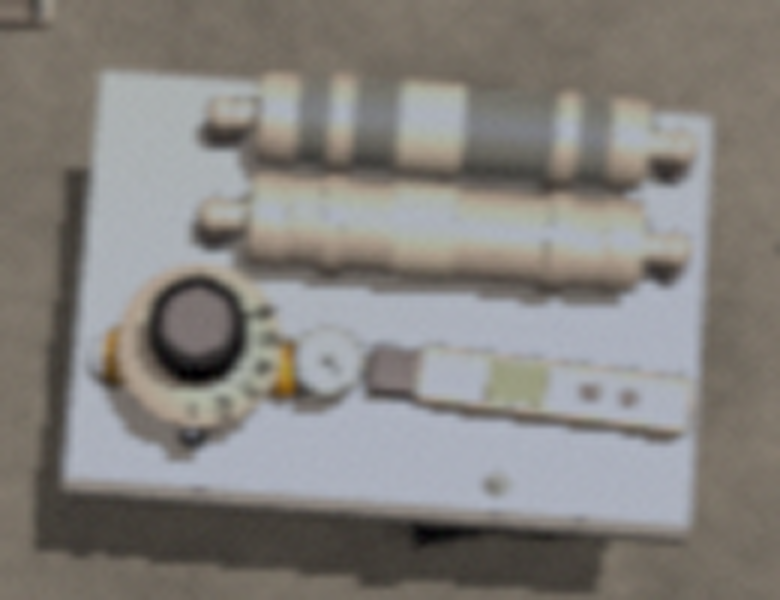

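View pics/scrop.png

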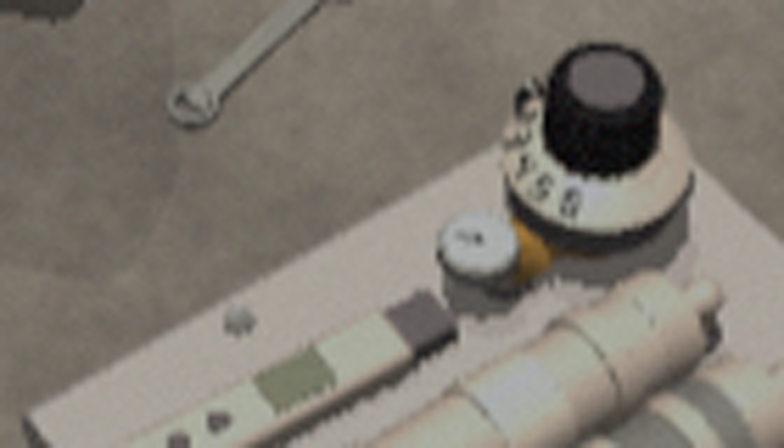

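```bash
python3 - <<'E'
from h import *
import pickle
T=pickle.load(open("top0.pkl","rb"));S=pickle.load(open("scene0.pkl","rb"))
yaw=np.radians(-4.83)
# lens & front edge
for im,(u,v),f in ((T,(495/6+215,484/6+95),0),(S,(238/5.6+190,318/5.6+170),0)):
    print("lens",P(im,u,v,plane=.176), "depth",P(im,u,v))
# circle of grip top per view
for nm,im in(("T",T),("S",S)):
    q=[]
    for v in range(384):
        for u in range(512):
            if im["z_map"][v,u]>0 and im["img"][v,u].max()<255:
                c=proj(im,[.678,.027,.281])
                if abs(u-c[0])<25 and abs(v-c[1])<25:
                    p=P(im,u,v)
                    if abs(p[2]-.281)<.005: q.append(P(im,u,v,plane=.281))
    q=np.array(q,np.float32);print(nm,len(q),cv2.minEnclosingCircle(q[:,:2]),q.mean(0))
c=np.array([.678,.027])
rows=[]
for ii,im in enumerate((T,S)):
  out=np.zeros((36,360,3),np.uint8)
  for i,s in enumerate(np.linspace(0,1,36)):
    r=.029+.015*s; z=.241-.014*s+0.0
    r2=min(r,.052)
    for a in range(360):
        th=np.radians(a-90-4.83+180-90)  # col 180 => a=180 -> direction? 
        th=np.pi-np.radians(4.83)+np.radians(a-180)
        u,v=proj(im,[c[0]+r2*np.cos(th),c[1]+r2*np.sin(th),z])
        out[i,a]=cv2.getRectSubPix(im["img"],(1,1),(float(u),float(v)))[0,0]
  rows.append(cv2.resize(out[:,60:330,::-1],None,fx=2.9,fy=6))
cv2.imwrite("pics/polar.png",np.vstack(rows))
E
```

```text
lens [ 0.61431619 -0.13175186  0.176     ] depth [ 0.61316466 -0.1311967   0.18223843]
lens [ 0.61284935 -0.13247854  0.176     ] depth [ 0.6155576  -0.13449837  0.18057976]Traceback (most recent call last):
  File "<stdin>", line 18, in <module>
cv2.error: OpenCV(4.12.0) /io/opencv/modules/imgproc/src/shapedescr.cpp:201: error: (-215:Assertion failed) count >= 0 && (depth == CV_32F || depth == CV_32S) in function 'minEnclosingCircle'
```

```bash
cat > polar.py <<'E'
from h import *
import sys,pickle
def polar(ims,name,c=np.array([.678,.0275])):
    rows=[]
    for im in ims:
      out=np.zeros((36,360,3),np.uint8)
      for i,s in enumerate(np.linspace(0,1,36)):
        r=.029+.015*s; z=.241-.014*s
        for a in range(360):
            th=np.pi-np.radians(4.83)+np.radians(a-180)
            u,v=proj(im,[c[0]+r*np.cos(th),c[1]+r*np.sin(th),z])
            out[i,a]=cv2.getRectSubPix(im["img"],(1,1),(float(u),float(v)))[0,0]
      rows.append(cv2.resize(out[:,130:330,::-1],None,fx=4,fy=8))
    o=np.vstack(rows)
    for a in range(130,330,10):
        cv2.putText(o,str(a-180),((a-130)*4,10),0,.35,(0,0,255)); cv2.line(o,((a-130)*4,12),((a-130)*4,20),(0,0,255))
    cv2.imwrite(name,o)
E
python3 - <<'E'
from polar import *
T=pickle.load(open("top0.pkl","rb"));S=pickle.load(open("scene0.pkl","rb"))
for nm,im in(("T",T),("S",S)):
    q=[]
    c=proj(im,[.678,.027,.281])
    for v in range(int(c[1])-25,int(c[1])+25):
        for u in range(int(c[0])-25,int(c[0])+25):
            p=P(im,u,v)
            if abs(p[2]-.281)<.008: q.append(P(im,u,v,plane=.281))
    q=np.array(q,np.float32).reshape(-1,3);print(nm,len(q),c, q.mean(0) if len(q) else P(im,*c))
polar([T,S],"pics/polar.png")
E
```

```text
T 217 [248.04926547 148.63641784] [0.67839366 0.02775738 0.2809992 ]
S 265 [297.83351992 183.88193678] [0.68165684 0.02243707 0.28099903]
```

View pics/polar.png

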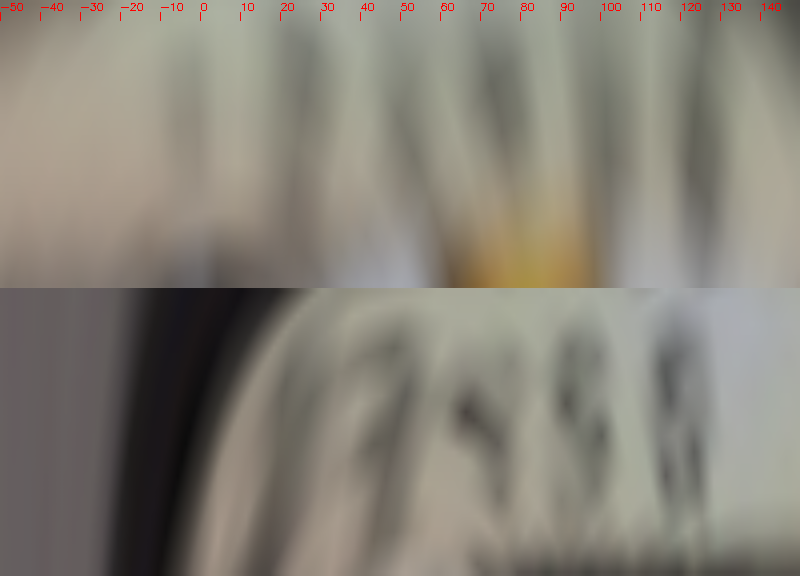

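The polar unwrap shows six numerals at about 0, 24, ... 120° from the tab, with 1 at the tab and 4 at about 72°. So the sleeve needs 72° clockwise. Next I lift and move over it.

```bash
python3 -m inch '[{"z":4,"jaw":-1},{"z":8},{"z":11,"x":2,"y":2},{"x":4.4,"y":5.2,"z":11,"spin":7},{"x":6.8,"y":8.4,"z":11,"spin":14}]' 40
python3 -m inch '[{"x":2.4,"y":3.2,"spin":7},{"x":4.8,"y":6.4,"spin":14},{"x":7.2,"y":9.6,"spin":21},{"x":9.6,"y":12.8,"spin":28},{"x":12,"y":16,"spin":35}]'
python3 -m inch '[{"x":2.4,"y":3.2,"spin":3.8},{"x":4.8,"y":6.4,"spin":3.8},{"x":7.2,"y":9.6,"spin":3.8},{"x":9.6,"y":12.8,"spin":3.8},{"x":12,"y":16,"spin":3.8}]'
cat > st.py <<'E'
from h import *
from scipy.spatial.transform import Rotation as R
o=get_obs();r=R.from_quat(np.roll(o["eef_rot"],-1)).as_matrix()
print("t",o["t"],"tcp",o["tcp_pos"].round(4),"yaw_y",np.degrees(np.arctan2(r[1,1],r[0,1])).round(2),"z",r[:,2].round(3),"F",o["wrist_force"].round(1),"T",o["torque"].round(2),"g",round(o["grip_width"],3),"q",o["joint_positions"].round(2))
E
python3 st.py
```

```text
t 0.15 tcp [ 0.1681 -0.6534  0.2429] yaw_y 104.42 z [-0.     0.001 -1.   ] F [-0.   0.5  0.1] T [-0.04  0.04 -0.03] g 0.996 q [-1.03  0.36  0.01 -0.   -1.22 -0.29]invalid input at $[0]: expected keys x, y, z, spin, jaw
invalid input at $[0]: expected keys x, y, z, spin, jaw
invalid input at $[0]: expected keys x, y, z, spin, jaw
```

All keys are required in each row.

```bash
python3 -m inch '[{"x":0,"y":0,"z":4,"spin":0,"jaw":-1},{"x":0,"y":0,"z":8,"spin":0,"jaw":-1},{"x":2,"y":2,"z":11,"spin":0,"jaw":-1},{"x":4.4,"y":5.2,"z":11,"spin":7,"jaw":-1},{"x":6.8,"y":8.4,"z":11,"spin":14,"jaw":-1}]' 40
python3 -m inch '[{"x":2.4,"y":3.2,"z":0,"spin":7,"jaw":-1},{"x":4.8,"y":6.4,"z":0,"spin":14,"jaw":-1},{"x":7.2,"y":9.6,"z":0,"spin":21,"jaw":-1},{"x":9.6,"y":12.8,"z":0,"spin":28,"jaw":-1},{"x":12,"y":16,"z":0,"spin":35,"jaw":-1}]'
python3 st.py
```

```text
t: 0.57
tcp_pos: [0.2367, -0.5698, 0.3551]
eef_rot: [0.001, -0.247, 0.969, -0.001]
wrist_force: [1.0, -0.0, -0.9]
grip_width: 1.004
t: 0.98
tcp_pos: [0.3568, -0.4079, 0.3535]
eef_rot: [0.0, -0.528, 0.849, 0.0]
wrist_force: [0.8, -0.7, 0.3]
grip_width: 0.998
t 0.9833 tcp [ 0.3568 -0.4079  0.3535] yaw_y 153.77 z [ 0.  0. -1.] F [ 0.8 -0.7  0.3] T [-0.01 -0.11 -0.02] g 0.998 q [-0.49  0.08 -0.1  -0.   -1.39  0.03]
```

```bash
python3 -m inch '[{"x":2.4,"y":3.2,"z":0,"spin":3.4,"jaw":-1},{"x":4.8,"y":6.4,"z":0,"spin":3.4,"jaw":-1},{"x":7.2,"y":9.6,"z":0,"spin":3.4,"jaw":-1},{"x":9.6,"y":12.8,"z":0,"spin":3.4,"jaw":-1},{"x":12,"y":16,"z":0,"spin":3.4,"jaw":-1}]'
python3 -m inch '[{"x":2.4,"y":3.2,"z":0,"spin":0,"jaw":-1},{"x":4.8,"y":6.4,"z":0,"spin":0,"jaw":-1},{"x":7.2,"y":9.6,"z":0,"spin":0,"jaw":-1},{"x":9.6,"y":12.8,"z":0,"spin":0,"jaw":-1},{"x":12,"y":16,"z":0,"spin":0,"jaw":-1}]'
python3 -m inch '[{"x":2.4,"y":3.2,"z":0,"spin":0,"jaw":-1},{"x":4.8,"y":6.4,"z":0,"spin":0,"jaw":-1},{"x":8.2,"y":11.5,"z":0,"spin":0,"jaw":-1},{"x":8.2,"y":11.5,"z":0,"spin":0,"jaw":-1},{"x":8.2,"y":11.5,"z":0,"spin":0,"jaw":-1}]'
python3 st.py
python3 - <<'E'
from h import *
im=get_image("wrist")
c=proj(im,[.678,.0275,.281]);print(c)
img=im["img"][:,:,::-1].copy()
cv2.imwrite("pics/w1.png",cv2.resize(img,(800,600)))
E
```

```text
t: 1.4
tcp_pos: [0.4768, -0.2478, 0.3537]
eef_rot: [0.0, -0.551, 0.835, -0.0]
wrist_force: [1.1, -0.2, -0.9]
grip_width: 1.0
t: 1.82
tcp_pos: [0.5968, -0.0878, 0.3536]
eef_rot: [0.0, -0.551, 0.835, 0.0]
wrist_force: [0.0, -0.7, -0.4]
grip_width: 0.999
t: 2.23
tcp_pos: [0.6798, 0.0292, 0.351]
eef_rot: [-0.001, -0.552, 0.834, 0.001]
wrist_force: [-0.2, -0.7, -1.9]
grip_width: 1.002
t 2.2333 tcp [0.6798 0.0292 0.351 ] yaw_y 157.01 z [-0.003 -0.    -1.   ] F [-0.2 -0.7 -1.9] T [ 0.01  0.17 -0.06] g 1.002 q [ 0.33  0.33  0.21 -0.   -1.45 -0.73]
[260.40407256 211.04717459]
```

View pics/w1.png

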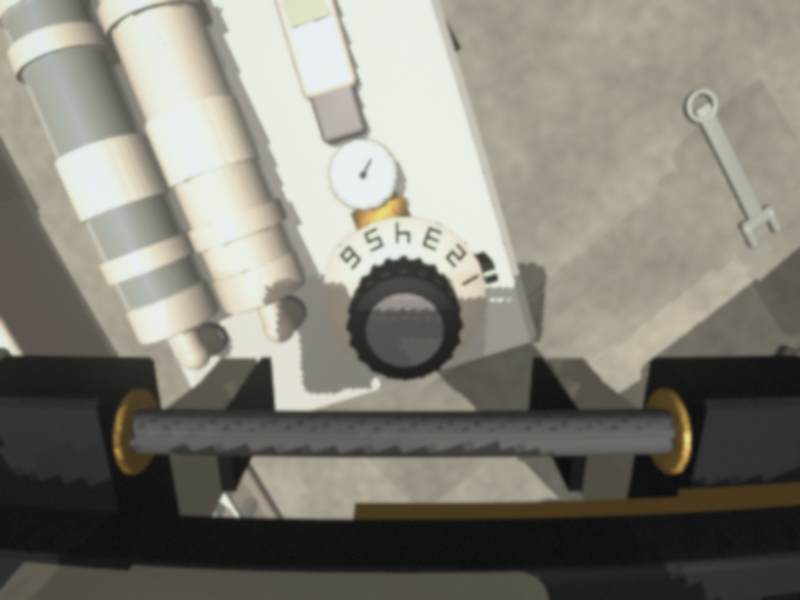

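The wrist view shows the grip centred at (404,328) between the jaws. Numerals 1 to 6 run anticlockwise, with 1 at the tab (485,267). This agrees with the earlier estimate to about 1 mm, so I descend.

```bash
python3 -m inch '[{"x":0,"y":0,"z":-3,"spin":0,"jaw":-1},{"x":0,"y":0,"z":-6,"spin":0,"jaw":-1},{"x":0,"y":0,"z":-8.5,"spin":0,"jaw":-1},{"x":0,"y":0,"z":-8.5,"spin":0,"jaw":-1},{"x":0,"y":0,"z":-8.5,"spin":0,"jaw":-1}]'
python3 st.py
```

```text
t: 2.7
tcp_pos: [0.6773, 0.0243, 0.2681]
eef_rot: [-0.001, -0.55, 0.835, 0.0]
wrist_force: [0.5, -0.2, 0.8]
grip_width: 1.0
t 2.7 tcp [0.6773 0.0243 0.2681] yaw_y 156.79 z [-0.002 -0.001 -1.   ] F [ 0.5 -0.2  0.8] T [ 0.06 -0.06 -0.06] g 1.0 q [ 0.32  0.35  0.06  0.   -1.28 -0.73]
```

```bash
python3 -m inch '[{"x":0.1,"y":0.3,"z":0,"spin":0,"jaw":-1},{"x":0.1,"y":0.3,"z":0,"spin":0,"jaw":-1},{"x":0.1,"y":0.3,"z":0,"spin":0,"jaw":0},{"x":0.1,"y":0.3,"z":0,"spin":0,"jaw":1},{"x":0.1,"y":0.3,"z":0,"spin":0,"jaw":1}]' 40
python3 st.py
python3 -m inch '[{"x":0,"y":0,"z":0,"spin":0,"jaw":1},{"x":0,"y":0,"z":0,"spin":0,"jaw":1},{"x":0,"y":0,"z":0,"spin":0,"jaw":1},{"x":0,"y":0,"z":0,"spin":0,"jaw":1},{"x":0,"y":0,"z":0,"spin":0,"jaw":1}]'
python3 st.py
```

```text
t: 3.12
tcp_pos: [0.6794, 0.0284, 0.2695]
eef_rot: [0.001, -0.551, 0.835, -0.0]
wrist_force: [0.8, 0.2, 1.0]
grip_width: 0.833
t 3.1167 tcp [0.6794 0.0284 0.2695] yaw_y 156.83 z [ 0.001  0.    -1.   ] F [0.8 0.2 1. ] T [0.01 0.04 0.04] g 0.833 q [ 0.33  0.35  0.06  0.   -1.28 -0.73]
t: 3.53
tcp_pos: [0.6783, 0.0286, 0.2686]
eef_rot: [-0.001, -0.551, 0.835, 0.001]
wrist_force: [-5.3, 2.1, 3.2]
grip_width: 0.563
t 3.5333 tcp [0.6783 0.0286 0.2686] yaw_y 156.83 z [-0.002  0.    -1.   ] F [-5.3  2.1  3.2] T [ 0.84  1.74 -0.06] g 0.563 q [ 0.33  0.35  0.06 -0.   -1.28 -0.73]
```

```bash
python3 -m inch '[{"x":0,"y":0,"z":0,"spin":-5,"jaw":1},{"x":0,"y":0,"z":0,"spin":-10,"jaw":1},{"x":0,"y":0,"z":0,"spin":-15,"jaw":1},{"x":0,"y":0,"z":0,"spin":-20,"jaw":1},{"x":0,"y":0,"z":0,"spin":-24,"jaw":1}]'
python3 st.py
```

```text
t: 3.95
tcp_pos: [0.6781, 0.0288, 0.2686]
eef_rot: [-0.001, -0.363, 0.932, 0.001]
wrist_force: [-5.8, 2.5, 3.5]
grip_width: 0.563
t 3.95 tcp [0.6781 0.0288 0.2686] yaw_y 132.58 z [-0.002  0.    -1.   ] F [-5.8  2.5  3.5] T [1.16 2.06 0.05] g 0.563 q [ 0.33  0.35  0.06 -0.   -1.28 -1.16]
```

```bash
python3 -m inch '[{"x":0,"y":0,"z":0,"spin":-5,"jaw":1},{"x":0,"y":0,"z":0,"spin":-10,"jaw":1},{"x":0,"y":0,"z":0,"spin":-15,"jaw":1},{"x":0,"y":0,"z":0,"spin":-20,"jaw":1},{"x":0,"y":0,"z":0,"spin":-24,"jaw":1}]'
python3 st.py;  python3 -m inch '[{"x":0,"y":0,"z":0,"spin":-5,"jaw":1},{"x":0,"y":0,"z":0,"spin":-10,"jaw":1},{"x":0,"y":0,"z":0,"spin":-15,"jaw":1},{"x":0,"y":0,"z":0,"spin":-20,"jaw":1},{"x":0,"y":0,"z":0,"spin":-24,"jaw":1}]'
python3 st.py; python3 - <<'E'
from polar import *
T=get_image("top");S=get_image("scene");W=get_image("wrist")
cv2.imwrite("pics/w2.png",cv2.resize(W["img"][:,:,::-1],(800,600)))
cv2.imwrite("pics/s2.png",cv2.resize(S["img"][150:250,190:330,::-1],None,fx=5.6,fy=5.6,interpolation=cv2.INTER_CUBIC))
E
```

```text
t: 4.37
tcp_pos: [0.678, 0.029, 0.2686]
eef_rot: [-0.001, -0.162, 0.987, 0.001]
wrist_force: [-6.8, 4.4, 3.9]
grip_width: 0.564
t 4.3667 tcp [0.678  0.029  0.2686] yaw_y 108.59 z [-0.002  0.001 -1.   ] F [-6.8  4.4  3.9] T [1.5  2.31 0.01] g 0.564 q [ 0.33  0.35  0.06 -0.   -1.28 -1.57]
t: 4.78
tcp_pos: [0.6779, 0.0293, 0.2686]
eef_rot: [-0.001, 0.047, 0.999, 0.001]
wrist_force: [-5.7, 4.6, 3.3]
grip_width: 0.564
t 4.7833 tcp [0.6779 0.0293 0.2686] yaw_y 84.6 z [-0.002  0.001 -1.   ] F [-5.7  4.6  3.3] T [1.87 2.3  0.04] g 0.564 q [ 0.33  0.35  0.06 -0.   -1.28 -1.99]
```

View pics/w2.png

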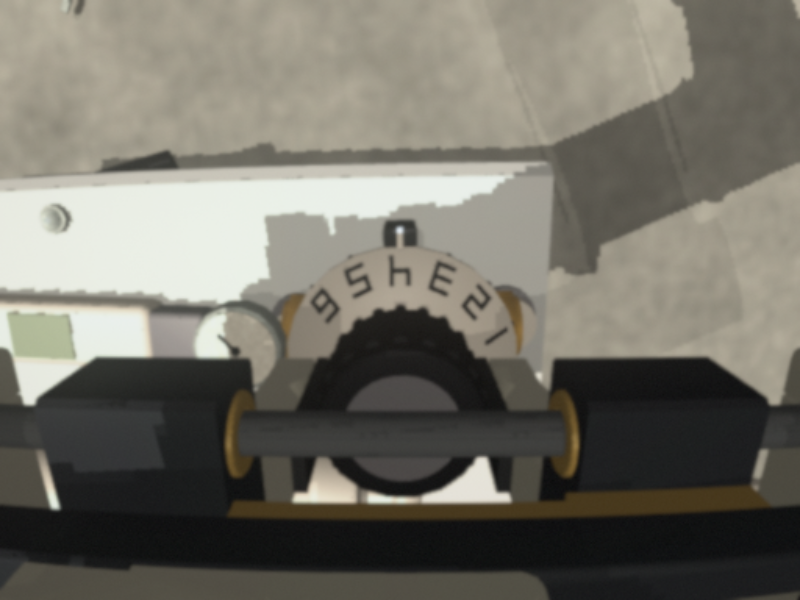

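View pics/s2.png

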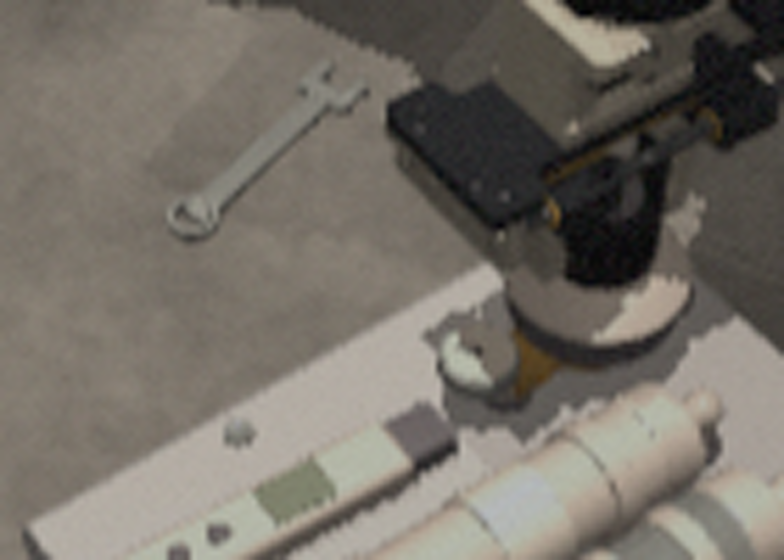

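The wrist view shows "4" (399,270) exactly under the tab's white line (400,235). I open the jaws and rise.

```bash
python3 -m inch '[{"x":0,"y":0,"z":0,"spin":0,"jaw":0},{"x":0,"y":0,"z":0,"spin":0,"jaw":-1},{"x":0,"y":0,"z":0,"spin":0,"jaw":-1},{"x":0,"y":0,"z":0,"spin":0,"jaw":-1},{"x":0,"y":0,"z":0,"spin":0,"jaw":-1}]'
python3 st.py; python3 -m inch '[{"x":0,"y":0,"z":2,"spin":0,"jaw":-1},{"x":0,"y":0,"z":5,"spin":0,"jaw":-1},{"x":0,"y":0,"z":8,"spin":0,"jaw":-1},{"x":0,"y":0,"z":8.5,"spin":0,"jaw":-1},{"x":0,"y":0,"z":8.5,"spin":0,"jaw":-1}]'
python3 st.py; python3 - <<'E'
from polar import *
W=get_image("wrist")
pickle.dump(W,open("w3.pkl","wb"))
cv2.imwrite("pics/w3.png",cv2.resize(W["img"][:,:,::-1],(800,600)))
E
```

```text
t: 5.35
tcp_pos: [0.6793, 0.0281, 0.2685]
eef_rot: [0.0, 0.045, 0.999, -0.0]
wrist_force: [0.7, -0.6, -0.3]
grip_width: 0.81
t 5.35 tcp [0.6793 0.0281 0.2685] yaw_y 84.82 z [ 0. -0. -1.] F [ 0.7 -0.6 -0.3] T [-0.03 -0.04  0.02] g 0.81 q [ 0.33  0.35  0.06  0.   -1.28 -1.99]
t: 5.77
tcp_pos: [0.6803, 0.0281, 0.3568]
eef_rot: [0.003, 0.045, 0.999, 0.001]
wrist_force: [-0.3, -0.2, -0.9]
grip_width: 0.996
t 5.7667 tcp [0.6803 0.0281 0.3568] yaw_y 84.82 z [ 0.005  0.001 -1.   ] F [-0.3 -0.2 -0.9] T [-0.02 -0.01 -0.01] g 0.996 q [ 0.33  0.32  0.21  0.   -1.45 -1.99]
```

View pics/w3.png

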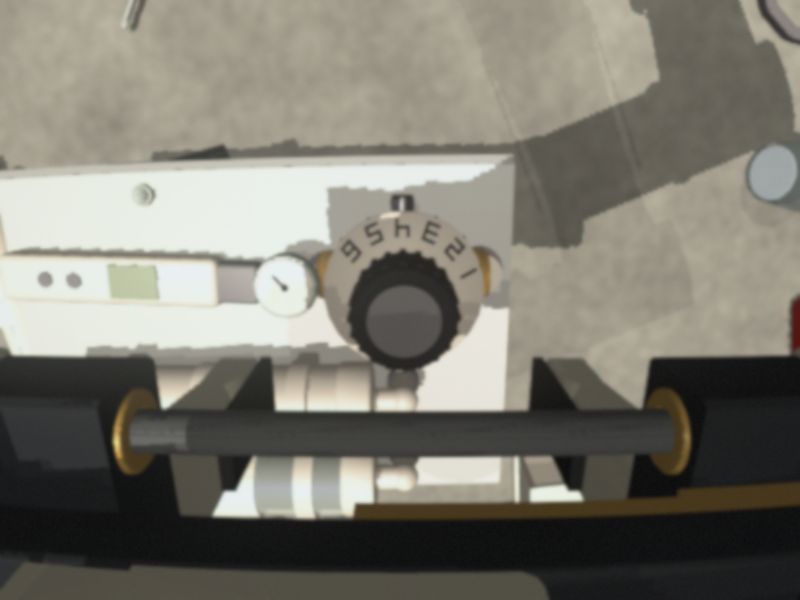

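Still at 4 after release. For the rocker: the ON half's upper edge sticks out past the lip, visible as black at (190,154). With shut fingers I can push it up and back from in front, below the lip edge. I go to a standoff in front.

```bash
python3 -m inch '[{"x":-2.5,"y":-2.5,"z":0,"spin":0,"jaw":0},{"x":-5,"y":-5,"z":0,"spin":0,"jaw":1},{"x":-7.5,"y":-7.5,"z":0,"spin":0,"jaw":1},{"x":-10,"y":-10,"z":0,"spin":0,"jaw":1},{"x":-12.5,"y":-12.5,"z":0,"spin":0,"jaw":1}]' 40
python3 -m inch '[{"x":0,"y":0,"z":-3,"spin":0.4,"jaw":1},{"x":0,"y":0,"z":-6,"spin":0.4,"jaw":1},{"x":0,"y":0,"z":-9,"spin":0.4,"jaw":1},{"x":0,"y":0,"z":-10,"spin":0.4,"jaw":1},{"x":0,"y":0,"z":-10,"spin":0.4,"jaw":1}]'
python3 st.py; python3 - <<'E'
from polar import *
for n in ("wrist","top"):
    W=get_image(n)
    pickle.dump(W,open(n+"4.pkl","wb"))
    cv2.imwrite(f"pics/{n}4.png",cv2.resize(W["img"][:,:,::-1],(800,600)))
E
```

```text
t: 6.23
tcp_pos: [0.5524, -0.0977, 0.352]
eef_rot: [-0.001, 0.045, 0.999, -0.0]
wrist_force: [1.1, -0.7, 1.2]
grip_width: 0.683
t: 6.65
tcp_pos: [0.5522, -0.0969, 0.2501]
eef_rot: [-0.003, 0.042, 0.999, -0.0]
wrist_force: [-0.1, -0.1, 0.3]
grip_width: 0.299
t 6.65 tcp [ 0.5522 -0.0969  0.2501] yaw_y 85.2 z [-0.007 -0.    -1.   ] F [-0.1 -0.1  0.3] T [-0.04  0.02  0.01] g 0.299 q [ 0.18  0.17 -0.23 -0.   -1.18 -1.83]
```

View pics/wrist4.png

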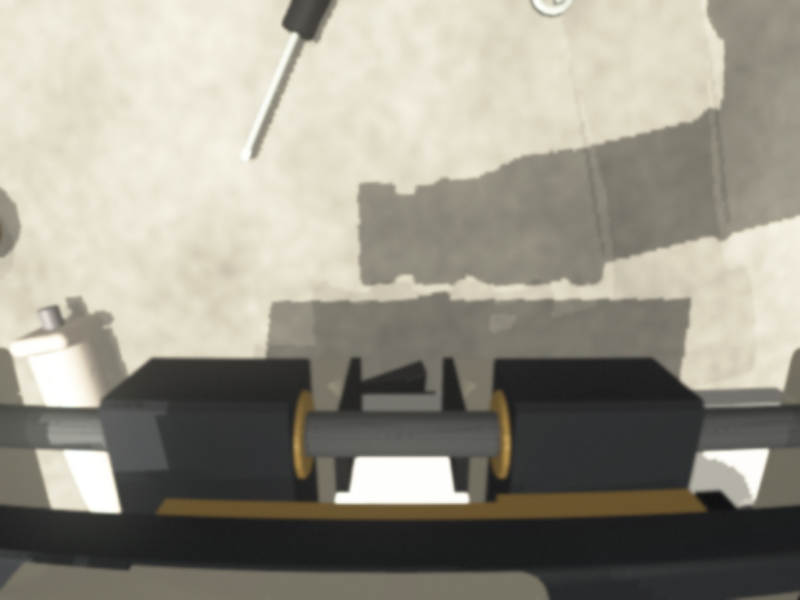

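View pics/top4.png

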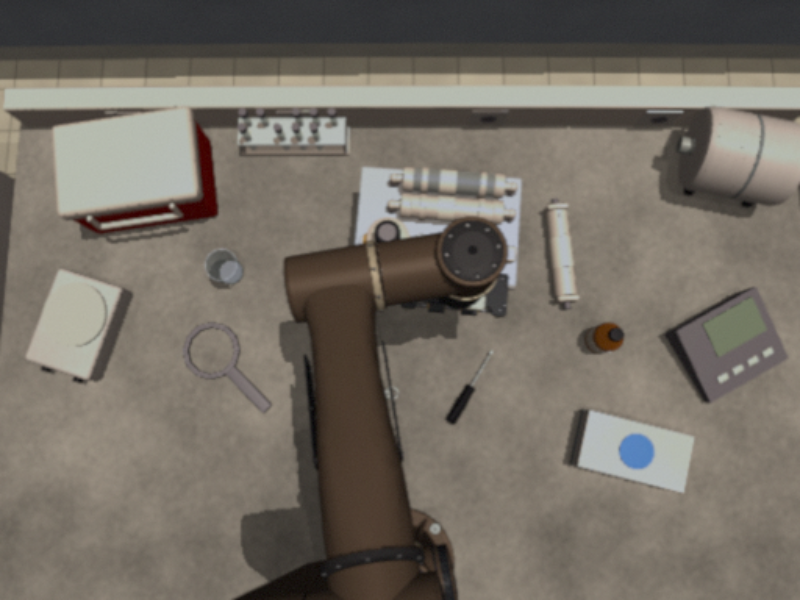

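The jaws are still shutting and the tool is clear in front of the lip. The wrist link passes over the regulator, so I check its height before going lower.

```bash
python3 - <<'E'
from polar import *
T=pickle.load(open("top4.pkl","rb"))
for u,v in((430,265),(310,280),(472,250),(400,258),(350,350),(360,290)):
    print((u,v),P(T,u/1.5625,v/1.5625).round(3))
S=get_image("scene");cv2.imwrite("pics/s4.png",cv2.resize(S["img"][:,:,::-1],(800,600)))
E
```

```text
(430, 265) [ 0.538 -0.041  0.662]
(310, 280) [0.517 0.122 0.66 ]
(472, 250) [ 0.556 -0.097  0.676]
(400, 258) [ 0.548 -0.     0.659]
(350, 350) [0.418 0.062 0.709]
(360, 290) [0.503 0.054 0.663]
```

View pics/s4.png

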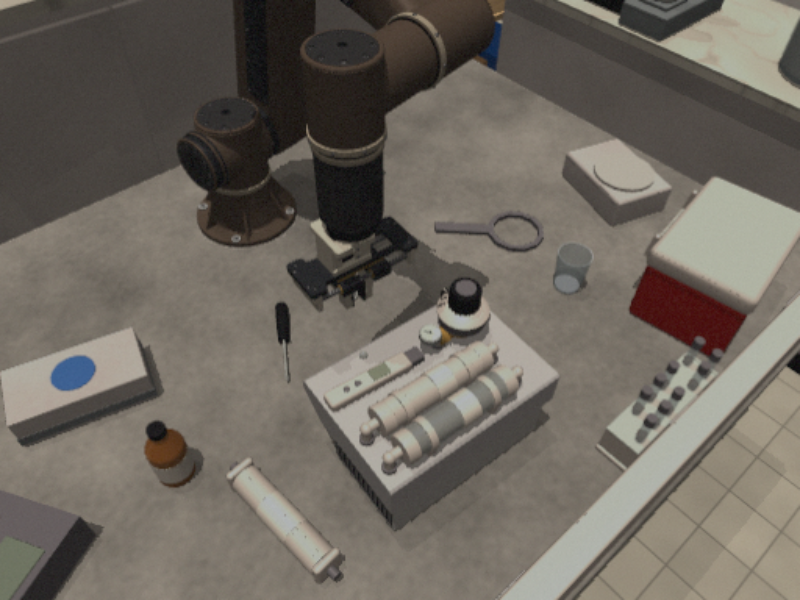

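The link's top is at about 0.66 m, well above everything, and the scene is clear. I descend.

```bash
python3 -m inch '[{"x":0,"y":0,"z":-3,"spin":0,"jaw":1},{"x":0,"y":0,"z":-6,"spin":0,"jaw":1},{"x":0,"y":0,"z":-9,"spin":0,"jaw":1},{"x":0,"y":0,"z":-11.6,"spin":0,"jaw":1},{"x":0,"y":0,"z":-11.6,"spin":0,"jaw":1}]'
python3 -m inch '[{"x":0,"y":0,"z":0,"spin":0,"jaw":1},{"x":0,"y":0,"z":0,"spin":0,"jaw":1},{"x":0,"y":0,"z":0,"spin":0,"jaw":1},{"x":0.5,"y":0,"z":0,"spin":0,"jaw":1},{"x":0.5,"y":0,"z":0,"spin":0,"jaw":1}]'
python3 st.py; python3 - <<'E'
from polar import *
for n in ("scene","wrist"):
    W=get_image(n);i=W["img"][:,:,::-1]
    if n=="scene": i=i[130:250,170:330]
    cv2.imwrite(f"pics/{n}5.png",cv2.resize(i,(800,600),interpolation=cv2.INTER_CUBIC))
E
```

```text
t: 7.22
tcp_pos: [0.5523, -0.0965, 0.1342]
eef_rot: [-0.003, 0.042, 0.999, -0.0]
wrist_force: [-0.8, 0.4, -0.9]
grip_width: 0.003
t: 7.63
tcp_pos: [0.5609, -0.0966, 0.1392]
eef_rot: [0.002, 0.041, 0.999, 0.0]
wrist_force: [0.1, 0.1, -1.2]
grip_width: 0.005
t 7.6333 tcp [ 0.5609 -0.0966  0.1392] yaw_y 85.25 z [ 0.003  0.    -1.   ] F [ 0.1  0.1 -1.2] T [-0.04 -0.04 -0.01] g 0.005 q [ 0.17  0.27 -0.37  0.   -0.93 -1.83]
```

View pics/scene5.png

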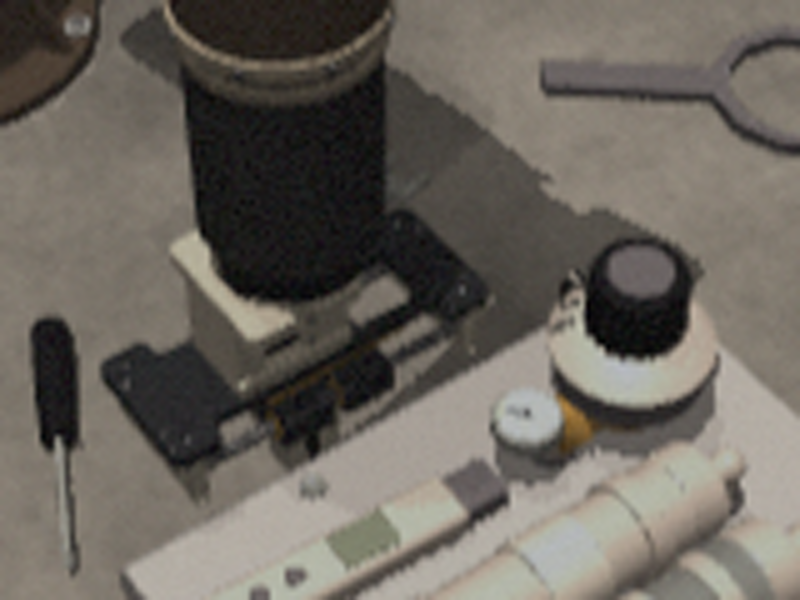

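View pics/wrist5.png

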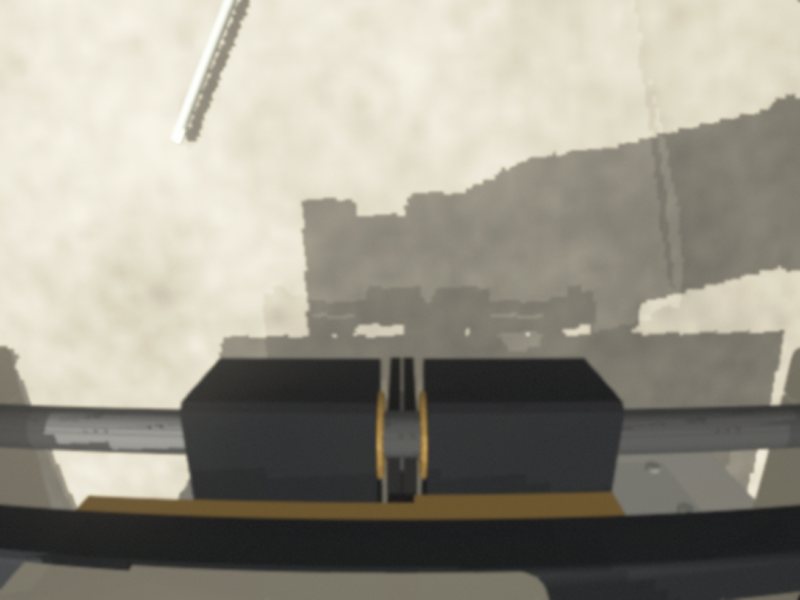

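```bash
python3 -m inch '[{"x":0,"y":0,"z":0,"spin":0,"jaw":1},{"x":0,"y":0,"z":0,"spin":0,"jaw":1},{"x":0.5,"y":0,"z":0,"spin":0,"jaw":1},{"x":1,"y":0,"z":0,"spin":0,"jaw":1},{"x":1,"y":0,"z":0,"spin":0,"jaw":1}]'
python3 -m inch '[{"x":0,"y":0,"z":0,"spin":0,"jaw":1},{"x":0,"y":0,"z":0,"spin":0,"jaw":1},{"x":0,"y":0,"z":0,"spin":0,"jaw":1}]'
python3 st.py
```

```text
t: 8.15
tcp_pos: [0.5703, -0.0967, 0.1376]
eef_rot: [0.0, 0.042, 0.999, -0.0]
wrist_force: [0.4, 0.0, 0.6]
grip_width: 0.004
t: 8.4
tcp_pos: [0.569, -0.0967, 0.1374]
eef_rot: [-0.0, 0.042, 0.999, -0.0]
wrist_force: [0.6, -0.8, -0.2]
grip_width: 0.003
t 8.4 tcp [ 0.569  -0.0967  0.1374] yaw_y 85.22 z [-0.  0. -1.] F [ 0.6 -0.8 -0.2] T [-0.    0.01  0.04] g 0.003 q [ 0.17  0.29 -0.35 -0.   -0.93 -1.82]
```

```bash
python3 -m inch '[{"x":0.2,"y":0,"z":-0.3,"spin":0,"jaw":1},{"x":0.4,"y":0,"z":-0.3,"spin":0,"jaw":1},{"x":0.6,"y":0,"z":-0.3,"spin":0,"jaw":1},{"x":0.6,"y":0,"z":-0.3,"spin":0,"jaw":1}]'
python3 st.py
python3 -m inch '[{"x":0.2,"y":0,"z":0.1,"spin":0,"jaw":1},{"x":0.4,"y":0,"z":0.3,"spin":0,"jaw":1},{"x":0.4,"y":0,"z":0.3,"spin":0,"jaw":1},{"x":0.4,"y":0,"z":0.3,"spin":0,"jaw":1}]'
python3 st.py
```

```text
t: 8.73
tcp_pos: [0.5752, -0.0967, 0.1343]
eef_rot: [-0.0, 0.042, 0.999, -0.0]
wrist_force: [-1.3, 0.8, -0.2]
grip_width: 0.004
t 8.7333 tcp [ 0.5752 -0.0967  0.1343] yaw_y 85.23 z [-0.001 -0.    -1.   ] F [-1.3  0.8 -0.2] T [-0.04  0.31 -0.06] g 0.004 q [ 0.17  0.3  -0.34 -0.   -0.93 -1.82]
t: 9.07
tcp_pos: [0.579, -0.0964, 0.1376]
eef_rot: [-0.0, 0.042, 0.999, 0.0]
wrist_force: [-3.1, 2.3, 1.2]
grip_width: -0.0
t 9.0667 tcp [ 0.579  -0.0964  0.1376] yaw_y 85.23 z [-0.  0. -1.] F [-3.1  2.3  1.2] T [0.99 0.99 0.09] g -0.0 q [ 0.17  0.31 -0.33 -0.   -0.94 -1.82]
```

Contact started at x≈0.576, as computed. I continue in small steps, up and back.

```bash
python3 -m inch '[{"x":0.1,"y":0,"z":0.1,"spin":0,"jaw":1},{"x":0.2,"y":0,"z":0.2,"spin":0,"jaw":1},{"x":0.3,"y":0,"z":0.3,"spin":0,"jaw":1},{"x":0.3,"y":0,"z":0.3,"spin":0,"jaw":1}]'
python3 st.py
python3 -m inch '[{"x":0.1,"y":0,"z":0.1,"spin":0,"jaw":1},{"x":0.2,"y":0,"z":0.2,"spin":0,"jaw":1},{"x":0.2,"y":0,"z":0.2,"spin":0,"jaw":1}]'
python3 st.py
```

```text
t: 9.4
tcp_pos: [0.5825, -0.0967, 0.1409]
eef_rot: [0.0, 0.042, 0.999, -0.0]
wrist_force: [-2.0, 3.0, 1.1]
grip_width: 0.003
t 9.4 tcp [ 0.5825 -0.0967  0.1409] yaw_y 85.24 z [ 0.001 -0.    -1.   ] F [-2.   3.   1.1] T [0.95 1.15 0.05] g 0.003 q [ 0.17  0.31 -0.32  0.   -0.95 -1.82]
t: 9.65
tcp_pos: [0.5845, -0.0968, 0.1428]
eef_rot: [0.0, 0.042, 0.999, -0.0]
wrist_force: [-3.5, 2.1, 1.0]
grip_width: 0.007
t 9.65 tcp [ 0.5845 -0.0968  0.1428] yaw_y 85.23 z [ 0. -0. -1.] F [-3.5  2.1  1. ] T [0.67 1.04 0.08] g 0.007 q [ 0.17  0.31 -0.31  0.   -0.95 -1.82]
```

```bash
python3 -m inch '[{"x":0.1,"y":0,"z":0.1,"spin":0,"jaw":1},{"x":0.1,"y":0,"z":0.1,"spin":0,"jaw":1},{"x":0.1,"y":0,"z":0.1,"spin":0,"jaw":1}]'
python3 st.py
python3 -m inch '[{"x":0.1,"y":0,"z":0.1,"spin":0,"jaw":1},{"x":0.1,"y":0,"z":0.1,"spin":0,"jaw":1},{"x":0.1,"y":0,"z":0.1,"spin":0,"jaw":1}]'
python3 st.py
python3 -m inch '[{"x":0.1,"y":0,"z":0.1,"spin":0,"jaw":1},{"x":0.1,"y":0,"z":0.1,"spin":0,"jaw":1},{"x":0.1,"y":0,"z":0.1,"spin":0,"jaw":1}]'
python3 st.py
```

```text
t: 9.9
tcp_pos: [0.5851, -0.0969, 0.1435]
eef_rot: [-0.0, 0.042, 0.999, -0.0]
wrist_force: [-3.2, 1.3, 0.1]
grip_width: 0.004
t 9.9 tcp [ 0.5851 -0.0969  0.1435] yaw_y 85.22 z [-0. -0. -1.] F [-3.2  1.3  0.1] T [ 0.46  1.15 -0.02] g 0.004 q [ 0.17  0.31 -0.31  0.   -0.96 -1.82]
t: 10.15
tcp_pos: [0.5852, -0.0968, 0.144]
eef_rot: [-0.001, 0.042, 0.999, -0.0]
wrist_force: [-4.8, 1.4, -2.6]
grip_width: 0.002
t 10.15 tcp [ 0.5852 -0.0968  0.144 ] yaw_y 85.21 z [-0.002 -0.    -1.   ] F [-4.8  1.4 -2.6] T [ 0.34  1.85 -0.02] g 0.002 q [ 0.17  0.31 -0.3  -0.   -0.96 -1.82]
t: 10.4
tcp_pos: [0.5852, -0.0969, 0.1443]
eef_rot: [-0.002, 0.042, 0.999, -0.0]
wrist_force: [-7.4, 1.1, -3.9]
grip_width: 0.002
t 10.4 tcp [ 0.5852 -0.0969  0.1443] yaw_y 85.19 z [-0.004  0.    -1.   ] F [-7.4  1.1 -3.9] T [0.43 2.44 0.1 ] g 0.002 q [ 0.16  0.31 -0.3  -0.   -0.96 -1.82]
```

It is stopping, so I press more firmly to seat it.

```bash
python3 -m inch '[{"x":0.2,"y":0,"z":0.1,"spin":0,"jaw":1},{"x":0.2,"y":0,"z":0.1,"spin":0,"jaw":1},{"x":0.2,"y":0,"z":0.1,"spin":0,"jaw":1}]'
python3 st.py
python3 -m inch '[{"x":0.2,"y":0,"z":0.1,"spin":0,"jaw":1},{"x":0.2,"y":0,"z":0.1,"spin":0,"jaw":1},{"x":0.2,"y":0,"z":0.1,"spin":0,"jaw":1}]'
python3 st.py
python3 -m inch '[{"x":0.2,"y":0,"z":0.1,"spin":0,"jaw":1},{"x":0.2,"y":0,"z":0.1,"spin":0,"jaw":1},{"x":0.2,"y":0,"z":0.1,"spin":0,"jaw":1}]'
python3 st.py
```

```text
t: 10.65
tcp_pos: [0.5852, -0.0969, 0.1444]
eef_rot: [-0.004, 0.042, 0.999, -0.0]
wrist_force: [-11.9, 2.6, -4.2]
grip_width: 0.004
t 10.65 tcp [ 0.5852 -0.0969  0.1444] yaw_y 85.17 z [-0.008  0.    -1.   ] F [-11.9   2.6  -4.2] T [0.68 4.1  0.15] g 0.004 q [ 0.16  0.31 -0.3  -0.   -0.97 -1.82]
t: 10.9
tcp_pos: [0.5852, -0.0968, 0.1445]
eef_rot: [-0.006, 0.042, 0.999, -0.0]
wrist_force: [-16.9, 3.2, -4.6]
grip_width: 0.005
t 10.9 tcp [ 0.5852 -0.0968  0.1445] yaw_y 85.15 z [-0.012  0.    -1.   ] F [-16.9   3.2  -4.6] T [0.98 5.61 0.16] g 0.005 q [ 0.16  0.31 -0.29 -0.   -0.97 -1.82]
t: 11.15
tcp_pos: [0.5851, -0.0969, 0.1445]
eef_rot: [-0.008, 0.043, 0.999, -0.0]
wrist_force: [-21.9, 4.3, -4.9]
grip_width: 0.004
t 11.15 tcp [ 0.5851 -0.0969  0.1445] yaw_y 85.12 z [-0.016  0.001 -1.   ] F [-21.9   4.3  -4.9] T [1.23 7.22 0.13] g 0.004 q [ 0.16  0.32 -0.29 -0.   -0.98 -1.82]
```

```bash
python3 -m inch '[{"x":-1,"y":0,"z":0,"spin":0,"jaw":1},{"x":-3,"y":0,"z":0,"spin":0,"jaw":1},{"x":-5,"y":0,"z":0,"spin":0,"jaw":1},{"x":-5,"y":0,"z":2,"spin":0,"jaw":1},{"x":-5,"y":0,"z":6,"spin":0,"jaw":1}]'
python3 -m inch '[{"x":0,"y":0,"z":4,"spin":0,"jaw":1},{"x":0,"y":0,"z":8,"spin":0,"jaw":1},{"x":0,"y":0,"z":12,"spin":0,"jaw":1},{"x":1,"y":0,"z":15,"spin":0,"jaw":1},{"x":5,"y":0,"z":15,"spin":0,"jaw":1}]'
python3 -m inch '[{"x":4,"y":0,"z":0,"spin":0,"jaw":1},{"x":8,"y":0,"z":0,"spin":0,"jaw":1},{"x":10,"y":0,"z":0,"spin":0,"jaw":1},{"x":10,"y":0,"z":0,"spin":0,"jaw":1}]'
python3 st.py; python3 - <<'E'
from polar import *
W=get_image("wrist");T=get_image("top")
cv2.imwrite("pics/w6.png",cv2.resize(W["img"][:,:,::-1],(800,600)))
a=cv2.resize(T["img"][95:195,215:345,::-1],None,fx=6,fy=6,interpolation=cv2.INTER_CUBIC)
cv2.imwrite("pics/t6.png",a)
E
```

```text
t: 11.57
tcp_pos: [0.541, -0.0968, 0.2061]
eef_rot: [-0.002, 0.042, 0.999, -0.0]
wrist_force: [0.9, -0.1, 0.2]
grip_width: 0.004
t: 11.98
tcp_pos: [0.5942, -0.0979, 0.371]
eef_rot: [0.01, 0.041, 0.999, 0.0]
wrist_force: [0.8, 0.0, 2.5]
grip_width: 0.004
t: 12.32
tcp_pos: [0.6975, -0.0968, 0.3564]
eef_rot: [0.0, 0.042, 0.999, -0.0]
wrist_force: [-1.6, -0.1, -1.7]
grip_width: 0.009
t 12.3167 tcp [ 0.6975 -0.0968  0.3564] yaw_y 85.22 z [ 0.    -0.001 -1.   ] F [-1.6 -0.1 -1.7] T [ 0.08  0.17 -0.08] g 0.009 q [ 0.14  0.37  0.27  0.   -1.48 -1.79]
```

View pics/w6.png

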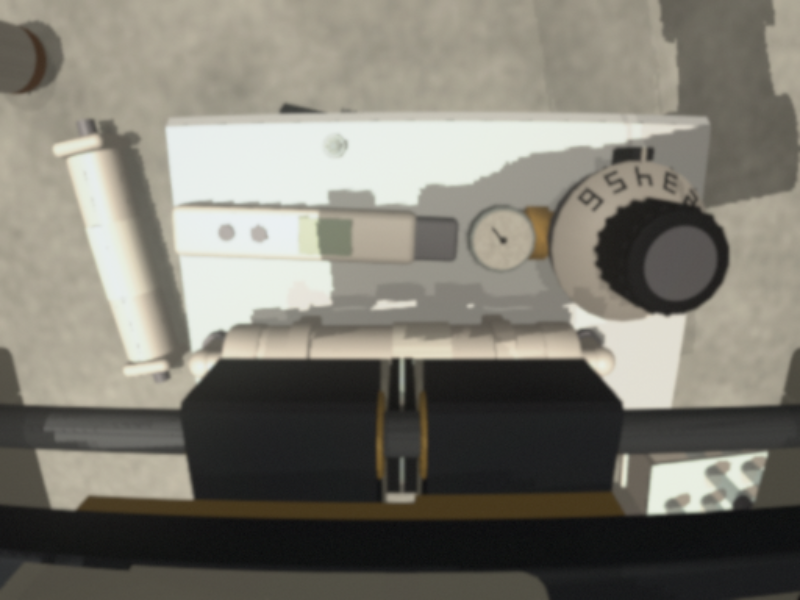

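View pics/t6.png

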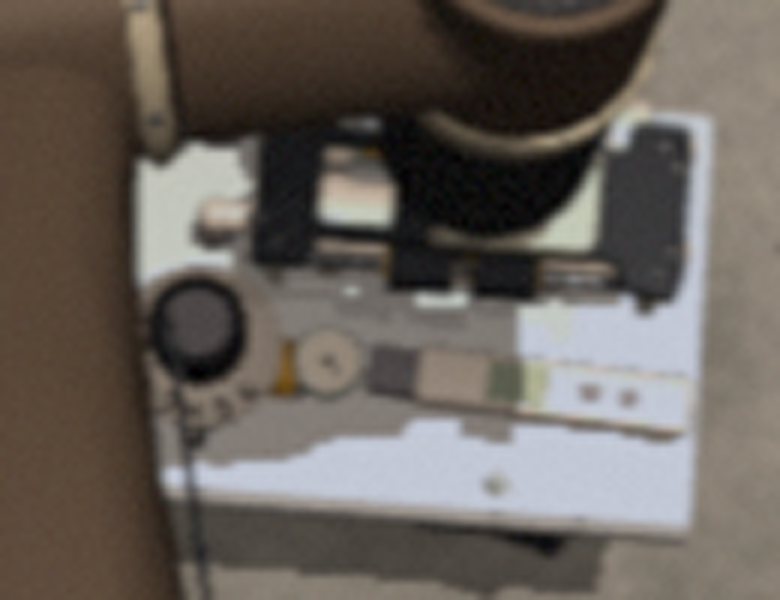

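The rocker has tipped over: the ON half no longer sticks out at the lip (right of the lens), and the OFF half now shows (wrist (300,108), top (530,540)). I spin the camera round for a view from in front, to check that it is fully home.

```bash
python3 -m inch '[{"x":-3,"y":0,"z":0,"spin":7,"jaw":1},{"x":-6,"y":1,"z":0,"spin":14,"jaw":1},{"x":-9,"y":2,"z":0,"spin":21,"jaw":1},{"x":-12,"y":3,"z":0,"spin":28,"jaw":1},{"x":-15,"y":4,"z":0,"spin":35,"jaw":1}]'
python3 -m inch '[{"x":-1,"y":0,"z":0,"spin":7,"jaw":1},{"x":-1,"y":1,"z":0,"spin":14,"jaw":1},{"x":-1,"y":1,"z":0,"spin":21,"jaw":1},{"x":-1,"y":1,"z":0,"spin":28,"jaw":1},{"x":-1,"y":1,"z":0,"spin":35,"jaw":1}]'
python3 -m inch '[{"x":0,"y":0,"z":0,"spin":7,"jaw":1},{"x":0,"y":0,"z":0,"spin":14,"jaw":1},{"x":0,"y":0,"z":0,"spin":20,"jaw":1},{"x":0,"y":0,"z":0,"spin":20,"jaw":1},{"x":0,"y":0,"z":0,"spin":20,"jaw":1}]'
python3 st.py; python3 - <<'E'
from polar import *
W=get_image("wrist")
pickle.dump(W,open("w7.pkl","wb"))
o=np.array([.6785,.0278,0]);xp=np.array([.9964,-.0842,0]);yp=np.array([.0842,.9964,0])
f=lambda x,y,z:o+(x+.048)*xp+(y-.1)*yp+np.array([0,0,z])
i=W["img"][:,:,::-1].copy()
for n,p in dict(edge_r=(-.12,-.1075,.15),edge_m=(-.12,-.065,.15),edge_l=(-.12,-.0225,.15),onedge_end=(-.1207,-.0225,.139),).items(): print(n,proj(W,f(*p)).round(1))
print(W["xyz"])
cv2.imwrite("pics/w7.png",cv2.resize(i,(800,600)))
E
```

```text
t: 12.83
tcp_pos: [0.5414, -0.0569, 0.3598]
eef_rot: [0.002, -0.264, 0.965, -0.0]
wrist_force: [-0.5, -0.1, 1.2]
grip_width: -0.002
t: 13.25
tcp_pos: [0.5327, -0.0468, 0.3604]
eef_rot: [0.002, -0.542, 0.841, -0.001]
wrist_force: [-0.7, 0.0, 0.3]
grip_width: 0.004
t: 13.67
tcp_pos: [0.5328, -0.0469, 0.3597]
eef_rot: [0.001, -0.676, 0.737, -0.001]
wrist_force: [-0.5, 0.0, -0.2]
grip_width: 0.005
t 13.6667 tcp [ 0.5328 -0.0469  0.3597] yaw_y 175.04 z [ 0.003  0.    -1.   ] F [-0.5  0.  -0.2] T [ 0.    0.12 -0.05] g 0.005 q [ 0.28  0.07 -0.1   0.   -1.4  -0.37]
edge_r [192.6  55.5]
edge_m [194.4  98.1]
edge_l [196.3 138.7]
onedge_end [198.7 137.5]
[ 0.52684243 -0.12356907  0.50069479]
```

View pics/w7.png

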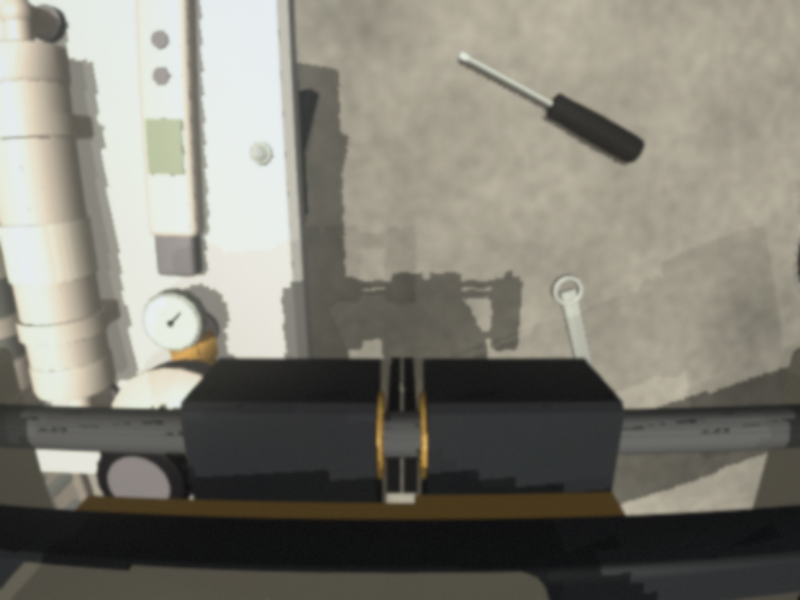

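```bash
python3 - <<'E'
from polar import *
W=pickle.load(open("w7.pkl","rb"))
i=W["img"][45:155,175:230,::-1].astype(float)
i=np.clip(i*1.8,0,255).astype(np.uint8)
cv2.imwrite("pics/w7c.png",cv2.resize(i,None,fx=5.4,fy=5.4,interpolation=cv2.INTER_CUBIC))
o=np.array([.6785,.0278,0]);xp=np.array([.9964,-.0842,0]);yp=np.array([.0842,.9964,0])
f=lambda x,y,z:o+(x+.048)*xp+(y-.1)*yp+np.array([0,0,z])
# predicted upper rocker edge pixel at ends for angles; out(y)=8 + tilt. pivot region: ON: out on ON half =8 ; off half rises by (|y|)*sin(.35)
s=np.sqrt(.5)
for th in (.25,.30,.35):
  r=[]
  for y in (-.0425,-.026,-.005,.005,.026,.0425):
    out=.008+ (abs(y)*np.sin(th) if y<0 else abs(y)*np.sin(.35-th))
    p=f(-.12+.007*s-out*s,-.065+y,.15-.007*s-out*s); r.append(((proj(W,p)-[175,45])*5.4).round(0).tolist())
  print(th,r)
E
```

```text
0.25 [[153.0, 68.0], [140.0, 153.0], [122.0, 261.0], [121.0, 312.0], [134.0, 418.0], [145.0, 498.0]]
0.3 [[162.0, 68.0], [145.0, 153.0], [123.0, 261.0], [120.0, 312.0], [129.0, 418.0], [136.0, 499.0]]
0.35 [[170.0, 69.0], [150.0, 153.0], [124.0, 261.0], [119.0, 313.0], [124.0, 419.0], [128.0, 500.0]]
```

View pics/w7c.png

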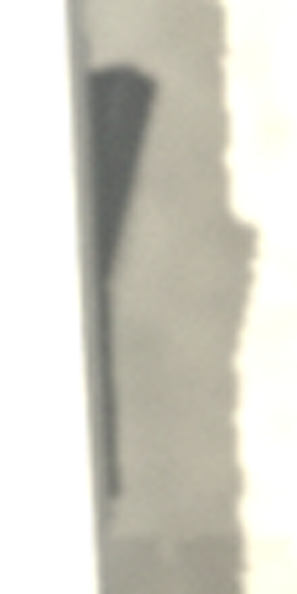

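```bash
python3 - <<'E'
from polar import *
W=pickle.load(open("w7.pkl","rb"))
g=cv2.cvtColor(W["img"],cv2.COLOR_RGB2GRAY).astype(float)
# per row: right edge of the dark strip and left dark edge by half-level crossing, sub-pixel
R=[]
for v in range(58,140):
    c=slice(186,210); x=np.arange(186,210);p=g[v,c];k=p.argmin();bg=np.median(g[v,208:214])
    h=(p[k]+bg)/2
    j=k
    while j<len(p)-1 and p[j]<h:j+=1
    xr=x[j-1]+(h-p[j-1])/(p[j]-p[j-1])
    R.append((v,xr,p[k],bg))
R=np.array(R)
o=np.array([.6785,.0278,0]);xp=np.array([.9964,-.0842,0]);yp=np.array([.0842,.9964,0])
f=lambda x,y,z:o+(x+.048)*xp+(y-.1)*yp+np.array([0,0,z])
s=np.sqrt(.5)
def lines(th):
  q=[]
  for y in np.linspace(-.042,.042,60):
    out=.008+(abs(y)*np.sin(th) if y<0 else abs(y)*np.sin(.35-th))
    q.append(proj(W,f(-.12+.007*s-out*s,-.065+y,.15-.007*s-out*s)))
  return np.array(q)
for a,b in((64,92),(102,134)):
  m=(R[:,0]>=a)&(R[:,0]<=b)
  print((a,b),"meas slope",np.polyfit(R[m,0],R[m,1],1).round(4))
  for th in(.25,.3,.33,.35):
    q=lines(th);n=(q[:,1]>=a)&(q[:,1]<=b);print(th,np.polyfit(q[n,1],q[n,0],1).round(4))
E
```

```text
(64, 92) meas slope [ -0.2342 217.6511]
0.25 [-1.607000e-01  2.126194e+02]
0.3 [-1.99600e-01  2.16443e+02]
0.33 [ -0.2227 218.7088]
0.35 [ -0.238  220.2062]
(102, 134) meas slope [4.430000e-02 1.907524e+02]
0.25 [1.250000e-01 1.845976e+02]
0.3 [8.470000e-02 1.885504e+02]
0.33 [6.050000e-02 1.909258e+02]
0.35 [4.440000e-02 1.925096e+02]
```

Both edge slopes match 0.345 to 0.35 rad, which is fully on. One last check of the sleeve and the bystanders.

```bash
python3 - <<'E'
from polar import *
T=get_image("top");S=get_image("scene");T0=pickle.load(open("top0.pkl","rb"));S0=pickle.load(open("scene0.pkl","rb"))
a=np.hstack([S0["img"][:,:,::-1],S["img"][:,:,::-1]])
d=np.abs(S0["img"].astype(int)-S["img"]).max(2);cv2.imwrite("pics/d.png",np.clip(d*3,0,255).astype(np.uint8))
cv2.imwrite("pics/s8.png",cv2.resize(S["img"][110:370,60:400,::-1],(785,600),interpolation=cv2.INTER_CUBIC))
E
```

```text
(no output)
```

View pics/d.png

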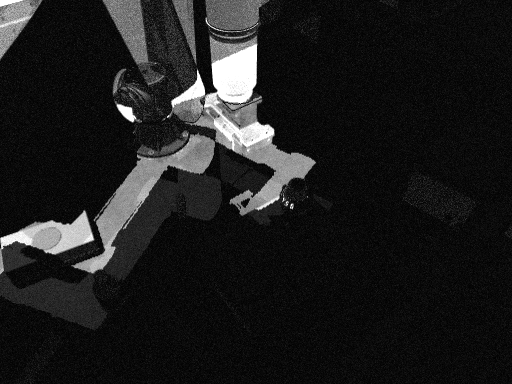

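View pics/s8.png

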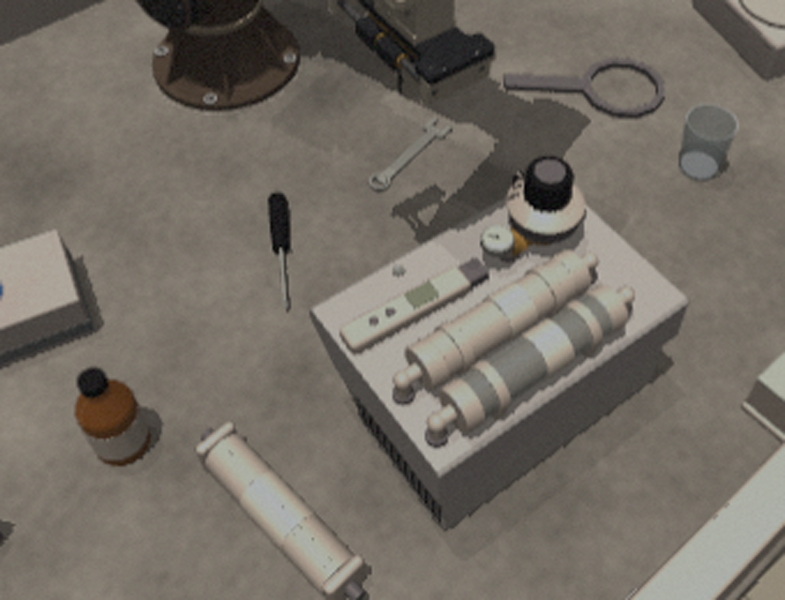

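The difference image shows only shadows, the arm and the sleeve's numerals (around (288,200)) changing. All bystanders are where they were, and the robot is clear.

```bash
python3 -c "
from station import *
print(sign_off(), get_obs()['t'])"
```

```text
the job is handed in; nothing more can be done
the job is handed in; nothing more can be done
```

The purifier is set and switched on, and I handed the job in at about 14 s of the 45 s allowed.

- **Sleeve:** I turned it 72° clockwise, from 1 to 4. After I let go, and again after the rocker press, the wrist camera showed the 4 at the tab's white line.
- **Rocker:** With shut fingers I pushed the half nearer the regulator up and back, until it stopped against about 22 N. The forces alone could not tell whether that was the rocker's own stop or the fingers meeting the fascia. The slopes of the rocker's edges in a wrist picture match 0.345 to 0.35 rad, which is fully on.
- **Everything else:** Comparing the scene view before and after shows only shadows, the arm and the sleeve's numerals changed. The robot was touching nothing when I handed in. No check failed or disagreed.

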